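# Load the knob carrier and hold it over its stand

### The job

Drop the two porcelain knobs one by one, stem down, into the two sockets of the carrier while it lies on the table, until each knob's head sits flush on the block. Then grip the carrier's bar at the balance point of the loaded carrier, lift it, and hold it level a few centimetres above the forked stand, lined up with it: block centred over the wide fork, bar over the narrow fork, touching neither. Finish while still holding it there; do not put it down, and leave the other pottery where it stands.

Things in the scene. Friction and masses are not known exactly. Their poses are not given: they have to be found in the camera images.
- carrier: Loose, 0.5 kg: plywood block 100 (x) x 40 x 34 high, two sockets in its top; aluminium bar 12 wide x 20 high from the block (x = 50) to x = 290, at z = 14 to 34, flush with the block's top; cross foot 12 x 40 x 14 under it at x = 280. Origin: centre of the block's underside; x along the bar away from the block, z up. Balances at x = 120 empty, x = 91 with both knobs in.
- socket_a (a point): Centre of the mouth, level with the block's top, of the socket farther from the bar (x = -24 on the carrier). Hole 24 in diameter, 26 deep, mouth chamfered by 2.
- socket_b (a point): Centre of the mouth, level with the block's top, of the socket nearer the bar (x = 24 on the carrier). Hole 24 in diameter, 26 deep, mouth chamfered by 2.
- balance (a point): Balance point of the carrier loaded with both knobs, in the middle of the bar's section: 41 beyond the block's +x face (x = 91, y = 0, z = 24 on the carrier). True to about 8, as masses vary a little. There is no mark on the bar.
- knob_a: White porcelain knob, about 80 g, 50 high, stands on its stem on the table. Stem 20 in diameter, 20 long, its last 4 tapered to 16; above it a head 32 in diameter, straight-sided from z = 20 to 45. Origin: centre of the stem's underside, z up. Seated, its head rests on the block's top and the stem hangs in the hole. Either knob fits either socket.
- knob_b: The second knob, identical to knob_a.
- stand: Fixed wooden stand for the carrier: base board 340 x 100 x 12, wide fork at x = 0 (seat z = 50, gap 46, cheek tops z = 75), narrow fork at x = 250 (seat z = 64, gap 20, cheek tops z = 82). Origin: board's underside below the wide fork's middle; x towards the narrow fork, z up. A parked carrier's x and y axes coincide with the stand's, its origin at z = 50.
- beaker: Bystander: open white beaker, 74 wide, 115 high. Origin: centre of its underside.
- paint_bowl: Bystander: open white bowl, 90 wide, 45 high. Origin: centre of its underside.
- lidded_jar: Bystander: closed white jar, 72 wide, 82 high with its lid knob. Origin: centre of its underside.
There are look-alikes about, which are no part of the job. Leave any black look-alike of the knob_b alone. Leave any orange look-alike of the knob_a alone.

How it is judged:
On the way, in this order (a step that is already met when the one before it is completed fails the run):
1. one knob sits in a socket of the carrier on the table (((z of knob_a in the frame of socket_a below -0.016 m and x of knob_a in the frame of socket_a between -0.006 and 0.006 m and y of knob_a in the frame of socket_a between -0.006 and 0.006 m) or (z of knob_a in the frame of socket_b below -0.016 m and x of knob_a in the frame of socket_b between -0.006 and 0.006 m and y of knob_a in the frame of socket_b between -0.006 and 0.006 m) or (z of knob_b in the frame of socket_a below -0.016 m and x of knob_b in the frame of socket_a between -0.006 and 0.006 m and y of knob_b in the frame of socket_a between -0.006 and 0.006 m) or (z of knob_b in the frame of socket_b below -0.016 m and x of knob_b in the frame of socket_b between -0.006 and 0.006 m and y of knob_b in the frame of socket_b between -0.006 and 0.006 m)) and height (world z) of carrier below 0.008 m), for 0.2 s.
2. both knobs sit in the sockets, the carrier still on the table ((((z of knob_a in the frame of socket_a below -0.016 m and x of knob_a in the frame of socket_a between -0.006 and 0.006 m and y of knob_a in the frame of socket_a between -0.006 and 0.006 m) and (z of knob_b in the frame of socket_b below -0.016 m and x of knob_b in the frame of socket_b between -0.006 and 0.006 m and y of knob_b in the frame of socket_b between -0.006 and 0.006 m)) or ((z of knob_a in the frame of socket_b below -0.016 m and x of knob_a in the frame of socket_b between -0.006 and 0.006 m and y of knob_a in the frame of socket_b between -0.006 and 0.006 m) and (z of knob_b in the frame of socket_a below -0.016 m and x of knob_b in the frame of socket_a between -0.006 and 0.006 m and y of knob_b in the frame of socket_a between -0.006 and 0.006 m))) and height (world z) of carrier below 0.008 m), for 0.2 s.
At the end, for the whole second after the job is handed in: Knobs in both sockets, heads within 4 mm of flush; fingers grip the bar within 22 mm of the balance point; carrier still, level within 0.08 rad, centred within 20 mm on the stand, bar along it within 0.12 rad, underside 15 to 85 mm above the wide fork's tops, not touching the stand ((((z of knob_a in the frame of socket_a below -0.016 m and x of knob_a in the frame of socket_a between -0.006 and 0.006 m and y of knob_a in the frame of socket_a between -0.006 and 0.006 m) and (z of knob_b in the frame of socket_b below -0.016 m and x of knob_b in the frame of socket_b between -0.006 and 0.006 m and y of knob_b in the frame of socket_b between -0.006 and 0.006 m)) or ((z of knob_a in the frame of socket_b below -0.016 m and x of knob_a in the frame of socket_b between -0.006 and 0.006 m and y of knob_a in the frame of socket_b between -0.006 and 0.006 m) and (z of knob_b in the frame of socket_a below -0.016 m and x of knob_b in the frame of socket_a between -0.006 and 0.006 m and y of knob_b in the frame of socket_a between -0.006 and 0.006 m))) and contact force between the fingers and carrier above 3 N and contact force between carrier and stand below 0.2 N and angle between carrier's own z axis and vertical below 0.08 rad and x of the grasp point in the frame of balance between -0.022 and 0.022 m and x of carrier in the frame of stand between -0.02 and 0.02 m and y of carrier in the frame of stand between -0.02 and 0.02 m and z of carrier in the frame of stand between 0.09 and 0.16 m and angle between the x axis of carrier and the x axis of stand, either way round below 0.12 rad and x of balance in the frame of stand above 0.05 m and linear speed of carrier below 0.02 m/s and angular speed of carrier below 0.1 rad/s); the arm keeps its last pose, push and grip.
It fails at once if a bystander is moved more than 30 mm (distance of any of beaker, paint_bowl, lidded_jar from where it was at the start of the episode above 0.03 m).
It also fails if it takes over 72 s, if anything falls off the work surface, if the arm or the gripper's body presses on something with over 40 N, if the wrist force passes 120 N, or if a joint passes its speed limit or range.

### The arm

A 6-joint arm with a two-finger parallel gripper is mounted at the origin on the work surface. World frame = base frame: x ahead of the robot, y to its left, z up, the work surface at z = 0. Lengths are in m, angles in rad, forces in N, time in s.
With the tool pointing down it reaches from about 0.325 to 1 m from the base axis. Payload 5.1 kg.
Tool frame: the origin (TCP) lies midway between the tips of the shut fingers; the grasp point (between the pads) lies 19 mm behind it; z points along the fingers, y is the direction in which the jaws open and shut (so a half turn about z gives the same grasp; the last joint's range is limited). The gripper opens to 85 mm and grips with 20 to 120 N. Pads are 22 mm wide; open, the fingers measure 114 mm over their backs; the gripper's body (76 mm by 85 mm) begins 54 mm behind the grasp point. The pads swing forward as they close: fully open they stand 13 mm farther back than shut.
Start: joints at [-1.395, 0.124, 1.65, -0, 1.367, -0.083], TCP at [0.166, -0.628, 0.231] pointing down, gripper open.
Joint ranges: [-2.61, 2.61], [-1.02, 2.33], [0.03, 2.71], [-1.35, 4.49], [0.32, 2.68], [-2.91, 2.91]. Speed limits (rad/s): [2.57, 2.57, 3.14, 3.14, 3.14, 3.14].

### API

Orientations are given as a 3x3 rotation matrix whose columns are the frame's x, y, z axes.
In Python, from bench import robot, imaging gives the robot as it stands.
- The arm moves only by the tool send_rows, never from a script. Its arguments are lists of equal length, an entry for each row: "translation": the shift along the tool's x, y, z in mm, a list of three; "dr": the turn, a rotation vector about the tool's x, y, z in degrees, a list of three; "gripper": the opening, from 0 (shut) to 1 (fully open). A call has exactly 8 rows; each row shifts and turns the commanded pose from where the row before left it, along the tool's axes as they then stand; what a row does not reach is not made up. A row lasts 1/12 s, in which the tool goes at most 41.7 mm and 7.16 degrees, less where a joint would pass 70% of its speed; a pose out of reach is approached as far as the arm can. A call with a gripper value outside its range is refused whole. The fingers move at their own pace and stop on an object; "grip_force" is the grip in N (left out, the last holds). Time passes only in rows, so rows that do not move let the fingers close, or fill a call up. It gives the time, the measured TCP pose, the force and the opening at its end, in the units of the state.
- robot.get_obs(): the state, without advancing time (a new reading comes with each control period).
- imaging.snapshot(name): name is "side" or "top"; returns a dict with "pixels" (420x560x3 uint8, red, green, blue), "fx", "fy", "cx", "cy" (pixels), "cam_to_world" (4x4, takes a point from camera to world coordinates). Camera axes: x right, y down, z forward; pixel columns grow to the right and rows downward; lengths in m; the calibration is good to about 2 mm. A picture is of the moment at which its call begins. There is no depth.
- robot.job_done(): hands the job in, once; it reports no verdict.
The state is a dict: "time": time; "joint_pos": joint angles; "dq": joint speeds; "effort": joint torques, N m; "ee_pos": TCP position; "eef_rot": TCP orientation; "wrist_force": force on the tool from outside, world axes, zero at the start; "moment": the same for the moment, N m; "width": finger opening in m.
Only numpy, scipy, OpenCV 4.12 (cv2) and the standard library are available. Lean on these libraries where they do the work, as an engineer would, in place of code of your own. Each camera call takes 0.05 s, during which the arm holds its last target. There are 200 camera calls.

## Working session

There is one attempt and no reset: what is moved stays moved. The work goes in short steps, Python scripts to look and compute and a tool call to move; the robot and the scene stay as the last step left them, time stands still between calls to the robot, and variables do not carry over. Pictures are saved under pics/ and viewed, about 8 in all and at most 12, crops included, and the job is handed in when it is done.

Besides the shell and the picture viewer there is one more tool, called after ">>>" by a JSON object that holds its "name" and its "arguments", one argument or row to a line. send_rows: Moves the arm, as the interface text tells. Its arguments: {"type":"object","properties":{"translation":{"type":"array","items":{"type":"array","items":{"type":"number"}}},"dr":{"type":"array","items":{"type":"array","items":{"type":"number"}}},"gripper":{"type":"array","items":{"type":"number"}},"grip_force":{"type":"number"}},"required":["translation","dr","gripper"]}

```bash
mkdir -p pics; ls
python3 - <<'E'
from bench import robot, imaging
import cv2,numpy as np,pickle
o=robot.get_obs();print({k:np.round(v,3).tolist() for k,v in o.items()})
d={}
for n in("top","side"):
    s=imaging.snapshot(n);d[n]=s;cv2.imwrite(f"pics/{n}0.png",s["pixels"][:,:,::-1]);print(n,s["fx"],s["cx"],s["cy"],np.round(s["cam_to_world"],3).tolist())
pickle.dump(d,open("s0.pkl","wb"))
E
```

```text
pics
{'time': 0.0, 'joint_pos': [-1.395, 0.125, 1.652, 0.0, 1.367, -0.083], 'dq': [-0.0, -0.0, -0.0, 0.0, 0.001, 0.0], 'effort': [-0.002, -42.362, -36.545, -0.0, 0.007, 0.0], 'ee_pos': [0.166, -0.628, 0.23], 'eef_rot': [[0.967, 0.256, -0.0], [0.256, -0.967, 0.002], [0.0, -0.002, -1.0]], 'wrist_force': [0.052, -0.595, -0.096], 'moment': [-0.031, 0.001, 0.004], 'width': 0.085}
top 423.1496594538105 272.80231715465015 207.69727242914976 [[0.022, -0.991, 0.13, 0.348], [-1.0, -0.02, 0.014, -0.024], [-0.011, -0.13, -0.991, 1.094], [0.0, 0.0, 0.0, 1.0]]
side 411.876544280071 283.57676745966654 202.0653847658386 [[-0.853, -0.356, 0.381, 0.072], [-0.521, 0.586, -0.62, 0.658], [-0.002, -0.728, -0.686, 0.774], [0.0, 0.0, 0.0, 1.0]]
```

View pics/top0.png

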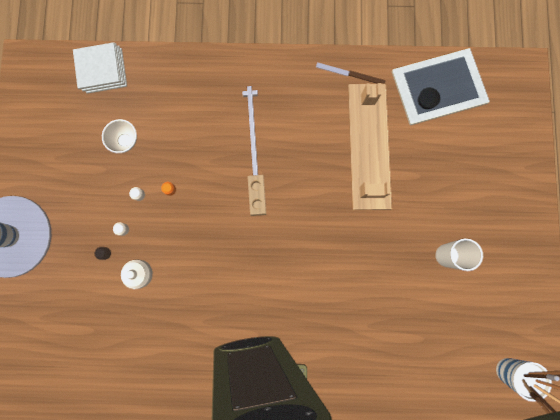

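View pics/side0.png

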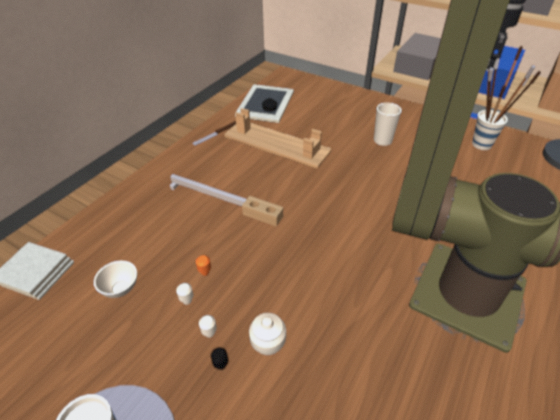

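```bash
cat > h.py <<'E'
import numpy as np,cv2,pickle
def ray(s,u,v):
    M=s["cam_to_world"];d=M[:3,:3]@np.array([(u-s["cx"])/s["fx"],(v-s["cy"])/s["fy"],1.]);return M[:3,3],d
def plane(s,u,v,z):
    c,d=ray(s,u,v);return c+d*(z-c[2])/d[2]
def proj(s,p):
    M=s["cam_to_world"];q=M[:3,:3].T@(np.asarray(p)-M[:3,3]);return np.array([s["fx"]*q[0]/q[2]+s["cx"],s["fy"]*q[1]/q[2]+s["cy"]])
def tri(s1,p1,s2,p2):
    A=np.zeros((3,3));b=np.zeros(3)
    for s,p in((s1,p1),(s2,p2)):
        c,d=ray(s,*p);d=d/np.linalg.norm(d);P=np.eye(3)-np.outer(d,d);A+=P;b+=P@c
    return np.linalg.solve(A,b)
def blobs(mask,lo=20,hi=1e9):
    n,l,st,c=cv2.connectedComponentsWithStats(mask.astype(np.uint8))
    return [(c[i].round(2).tolist(),st[i].tolist()) for i in range(1,n) if lo<st[i,4]<hi]
E
python3 - <<'E'
from h import *
d=pickle.load(open("s0.pkl","rb"))
for n in d:
    hsv=cv2.cvtColor(d[n]["pixels"],cv2.COLOR_RGB2HSV)
    print(n,"white",blobs((hsv[...,1]<60)&(hsv[...,2]>140),30,3000))
im=d["top"]["pixels"][:,:,::-1]
a=cv2.resize(im[80:220,235:275],None,fx=4,fy=4,interpolation=cv2.INTER_CUBIC)
b=cv2.resize(im[80:220,340:400],None,fx=4,fy=4,interpolation=cv2.INTER_CUBIC)
im=d["side"]["pixels"][:,:,::-1]
c=cv2.resize(im[170:240,165:290],None,fx=3,fy=3,interpolation=cv2.INTER_CUBIC)
e=cv2.resize(im[100:170,215:340],None,fx=3,fy=3,interpolation=cv2.INTER_CUBIC)
r=np.vstack([c,e]);out=np.zeros((560,400+375,3),np.uint8);out[:,:160]=a;out[:,160:400]=b;out[:420,400:]=r
cv2.imwrite("pics/c.png",out)
E
```

```text
top white [([99.07, 66.81], [73, 43, 54, 50, 2096]), ([438.89, 87.27], [392, 48, 98, 77, 2129]), ([332.05, 68.75], [316, 62, 33, 14, 177]), ([251.84, 126.78], [242, 86, 16, 90, 512]), ([118.76, 135.74], [102, 119, 35, 34, 940]), ([135.35, 193.04], [129, 187, 13, 13, 130]), ([22.58, 235.17], [0, 196, 50, 82, 2942]), ([118.99, 228.48], [113, 223, 13, 12, 132]), ([460.28, 254.53], [436, 238, 47, 33, 1175]), ([134.9, 273.98], [121, 260, 29, 29, 667]), ([502.7, 369.86], [500, 361, 9, 23, 71]), ([527.53, 379.52], [507, 362, 45, 40, 966])]
side white [([387.04, 28.57], [374, 0, 27, 65, 912]), ([422.25, 22.72], [397, 4, 50, 48, 1235]), ([534.65, 47.4], [505, 24, 55, 53, 1929]), ([267.07, 103.66], [237, 84, 57, 38, 677]), ([385.78, 122.07], [374, 103, 28, 42, 840]), ([490.87, 121.43], [477, 109, 31, 25, 453]), ([204.08, 138.57], [193, 132, 24, 13, 93]), ([483.86, 139.74], [475, 135, 20, 9, 103]), ([480.62, 146.78], [473, 143, 17, 7, 45]), ([206.24, 189.32], [170, 174, 77, 32, 657]), ([31.11, 268.31], [0, 242, 74, 57, 2294]), ([115.73, 277.28], [93, 260, 44, 37, 1121]), ([183.83, 292.39], [176, 283, 16, 21, 244]), ([266.83, 332.99], [249, 313, 37, 42, 1180]), ([206.74, 324.97], [199, 315, 17, 22, 268]), ([117.71, 405.03], [56, 385, 117, 35, 2977])]
```

View pics/c.png

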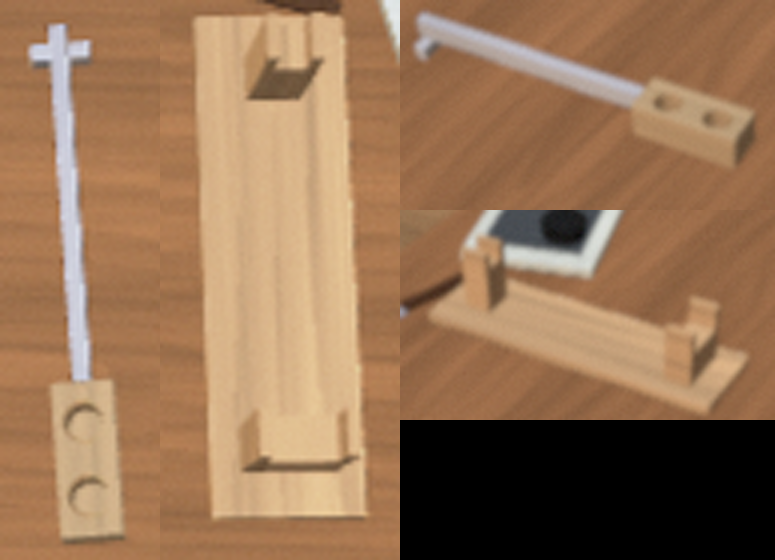

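Run:
```python
from h import *
d=pickle.load(open("s0.pkl","rb"));T,S=d["top"],d["side"]
cr=lambda x,y,ox,oy,k:((x+.5)/k-.5+ox,(y+.5)/k-.5+oy)
for n,t,s in(("k1",(135.35,193.04),(183.83,292.39)),("k2",(118.99,228.48),(206.74,324.97))):
    print(n,tri(T,t,S,s).round(4),[plane(T,*t,z).round(4)[:2] for z in(.03,.05)],plane(S,*s,.03).round(4)[:2])
B=[plane(T,*cr(x,y,235,80,4),.034)[:2] for x,y in((51,382),(112,380),(124,536),(62,540))]
print("block",np.round(B,4),np.mean(B,0).round(4))
tail=plane(T,*cr(57,26,235,80,4),.034)[:2];print("bar end",tail)
so=[plane(T,*cr(x,y,235,80,4),.034)[:2] for x,y in((84,424),(90,498))];print("sock",np.round(so,4))
ss=[plane(S,*cr(x-400,y,165,170,3),.034)[:2] for x,y in((669,102),(717,119))];print("sock side",np.round(ss,4))
# stand
P=np.array([plane(T,*cr(x-160,y,340,80,4),.012)[:2] for x,y in((194,17),(342,16),(367,515),(212,517))]);print("stand",P.round(4),np.linalg.norm(P-np.roll(P,1,0),axis=1).round(4))
ax=(P[0]+P[1]-P[2]-P[3]);ax/=np.linalg.norm(ax);c=P.mean(0);o=c-.125*ax
print("ax",ax,"yaw",np.degrees(np.arctan2(ax[1],ax[0])),"origin",o)
pe=np.array([-ax[1],ax[0]])
for xx,z,w in((0,.075,.023),(0,.05,.023),(.25,.082,.01)):
    for q in(-1,1):
        for e in(-.01,.01):
            p=o+(xx+e)*ax+q*w*pe;u=proj(T,[*p,z]);v=proj(S,[*p,z]);print(xx,z,q*w,e,((u-[340,80])*4+[160,0]).round(0),((v-[215,100])*3+[400,210]).round(0))
```

```text
k1 [0.5157 0.3399 0.0385] [array([0.5177, 0.3432]), array([0.5145, 0.3363])] [0.5201 0.336 ]
k2 [0.4249 0.3749 0.04  ] [array([0.4261, 0.379 ]), array([0.4246, 0.3714])] [0.4291 0.3709]
block [[0.569  0.0576]
 [0.5711 0.0187]
 [0.471  0.0086]
 [0.4676 0.0477]] [0.5197 0.0331]
bar end [0.8073298  0.06063868]
sock [[0.5422 0.0358]
 [0.4947 0.0307]]
sock side [[0.5445 0.0335]
 [0.4973 0.0296]]
stand [[ 0.8276 -0.2033]
 [ 0.83   -0.3021]
 [ 0.4936 -0.3138]
 [ 0.4904 -0.2143]] [0.3375 0.0988 0.3365 0.0995]
ax [0.99943272 0.03367831] yaw 1.9299899255968505 origin [ 0.53547163 -0.2625926 ]
0 0.075 -0.023 -0.01 [346. 446.] [711. 310.]
0 0.075 -0.023 0.01 [345. 414.] [693. 305.]
0 0.075 0.023 -0.01 [271. 447.] [691. 333.]
0 0.075 0.023 0.01 [269. 415.] [672. 328.]
0 0.05 -0.023 -0.01 [336. 453.] [710. 331.]
0 0.05 -0.023 0.01 [335. 421.] [692. 325.]
0 0.05 0.023 -0.01 [262. 454.] [689. 354.]
0 0.05 0.023 0.01 [261. 422.] [672. 348.]
0.25 0.082 -0.01 -0.01 [309.  49.] [494. 246.]
0.25 0.082 -0.01 0.01 [308.  19.] [479. 241.]
0.25 0.082 0.01 -0.01 [277.  50.] [484. 254.]
0.25 0.082 0.01 0.01 [276.  19.] [468. 250.]
```

>>> {"name": "send_rows", "arguments": {
  "translation": [
    [0,0,0],
    [0,0,0],
    [17,-36,0],
    [17,-36,0],
    [17,-36,0],
    [17,-36,0],
    [17,-36,0],
    [17,-36,0]
  ],
  "dr": [
    [0,0,4.6],
    [0,0,4.6],
    [0,0,0],
    [0,0,0],
    [0,0,0],
    [0,0,0],
    [0,0,0],
    [0,0,0]
  ],
  "gripper": [0.65,0.65,0.65,0.65,0.65,0.65,0.65,0.65],
  "grip_force": 40
}}

```text
time: 0.77
ee_pos: [0.2467, -0.4013, 0.2306]
eef_rot: [[0.995, 0.097, -0.0], [0.097, -0.995, 0.001], [-0.0, -0.001, -1.0]]
wrist_force: [1.0, -1.0, 1.5]
width: 0.0558
```

>>> {"name": "send_rows", "arguments": {
  "translation": [
    [17,-36,0],
    [17,-36,0],
    [17,-36,0],
    [17,-36,0],
    [17,-36,0],
    [17,-36,0],
    [17,-36,0],
    [17,-36,0]
  ],
  "dr": [
    [0,0,0],
    [0,0,0],
    [0,0,0],
    [0,0,0],
    [0,0,0],
    [0,0,0],
    [0,0,0],
    [0,0,0]
  ],
  "gripper": [0.65,0.65,0.65,0.65,0.65,0.65,0.65,0.65]
}}

```text
time: 1.43
ee_pos: [0.3536, -0.1015, 0.2311]
eef_rot: [[0.995, 0.097, 0.001], [0.097, -0.995, -0.0], [0.001, 0.0, -1.0]]
wrist_force: [0.9, -1.0, -1.0]
width: 0.0557
```

>>> {"name": "send_rows", "arguments": {
  "translation": [
    [17,-36,0],
    [17,-36,0],
    [17,-36,0],
    [17,-36,0],
    [17,-36,0],
    [17,-36,0],
    [17,-36,0],
    [0,0,0]
  ],
  "dr": [
    [0,0,0],
    [0,0,0],
    [0,0,0],
    [0,0,0],
    [0,0,0],
    [0,0,0],
    [0,0,0],
    [0,0,0]
  ],
  "gripper": [0.65,0.65,0.65,0.65,0.65,0.65,0.65,0.65]
}}

```text
time: 2.1
ee_pos: [0.448, 0.1641, 0.2306]
eef_rot: [[0.995, 0.104, -0.001], [0.104, -0.995, 0.002], [-0.001, -0.002, -1.0]]
wrist_force: [-0.2, -0.6, 1.1]
width: 0.0556
```

>>> {"name": "send_rows", "arguments": {
  "translation": [
    [17,-33.7,0],
    [17,-33.7,10],
    [17,-33.7,15],
    [17,-33.7,20],
    [17,-33.7,25],
    [0,0,35],
    [0,0,25],
    [0,0,0]
  ],
  "dr": [
    [0,0,0],
    [0,0,0],
    [0,0,0],
    [0,0,0],
    [0,0,0],
    [0,0,0],
    [0,0,0],
    [0,0,0]
  ],
  "gripper": [0.65,0.65,0.65,0.65,0.65,0.65,0.65,0.65]
}}

```text
time: 2.77
ee_pos: [0.5097, 0.3294, 0.096]
eef_rot: [[0.995, 0.099, -0.012], [0.099, -0.995, -0.006], [-0.013, 0.005, -1.0]]
wrist_force: [-1.1, -0.8, -1.5]
width: 0.0556
```

Run:
```python
from h import *
from bench import robot, imaging
o=robot.get_obs();print(np.round(o["ee_pos"],4).tolist(),np.round(o["eef_rot"],4).tolist(),np.round(o["joint_pos"],2))
out=[]
for n in("top","side"):
    s=imaging.snapshot(n)
    for p in((.5157,.3399,.05),(.5157,.3399,.02)):
        pass
    u=proj(s,(.5157,.3399,.05)).astype(int)
    out.append(cv2.resize(s["pixels"][u[1]-60:u[1]+60,u[0]-60:u[0]+60,::-1],None,fx=3,fy=3,interpolation=cv2.INTER_CUBIC))
cv2.imwrite("pics/g1.png",np.hstack(out))
```

```text
[0.5097, 0.3294, 0.096] [[0.995, 0.0989, -0.0119], [0.0989, -0.9951, -0.0064], [-0.0125, 0.0052, -0.9999]] [ 0.49  0.16  1.85 -0.    1.15  1.96]
```

View pics/g1.png

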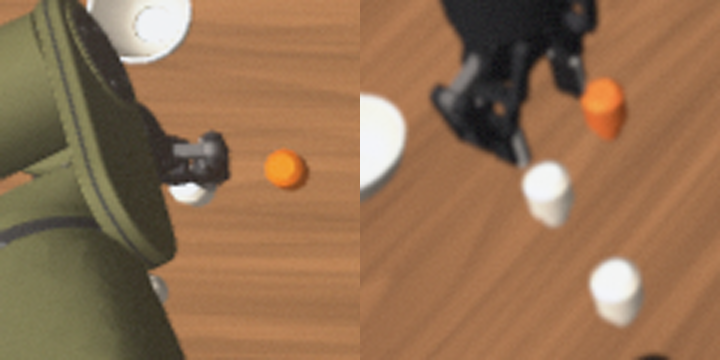

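```bash
cat > go.py <<'E'
import sys,numpy as np
from bench import robot
o=robot.get_obs();R=np.array(o["eef_rot"]);p=np.array(o["ee_pos"])
print(round(o["time"],2),p.round(4),"w",round(o["width"],4),"F",np.round(o["wrist_force"],1),"yaw",np.degrees(np.arctan2(R[1,0],R[0,0])).round(2),"z",R[:,2].round(4),"q",np.round(o["joint_pos"],2))
if len(sys.argv)>3:
    t=np.array([float(a) for a in sys.argv[1:4]]);print("tool mm",(R.T@(t-p)*1000).round(1))
    if len(sys.argv)>4:
        import cv2
        c,s=np.cos(np.radians(float(sys.argv[4]))),np.sin(np.radians(float(sys.argv[4])))
        D=np.array([[c,s,0],[s,-c,0],[0,0,-1]]);print("dr",np.degrees(cv2.Rodrigues(R.T@D)[0]).ravel().round(2),"tool mm in new axes",(D.T@(t-p)*1000).round(1))
E
python3 go.py .516 .340 .02 5.6
```

```text
2.87 [0.5133 0.3307 0.1027] w 0.0553 F [-0.2 -0.2  0.5] yaw 5.62 z [-0.0028 -0.0015 -1.    ] q [ 0.48  0.15  1.85 -0.    1.15  1.96]
tool mm [ 3.9 -9.1 82.6]
dr [0.07 0.17 0.02] tool mm in new axes [ 3.6 -9.  82.7]
```

>>> {"name": "send_rows", "arguments": {
  "translation": [
    [3.6,-9,0],
    [0,0,0],
    [0,0,25],
    [0,0,25],
    [0,0,20],
    [0,0,12],
    [0,0,0],
    [0,0,0]
  ],
  "dr": [
    [0.1,0.2,0],
    [0,0,0],
    [0,0,0],
    [0,0,0],
    [0,0,0],
    [0,0,0],
    [0,0,0],
    [0,0,0]
  ],
  "gripper": [0.65,0.65,0.65,0.65,0.65,0.65,0.65,0.65]
}}

```text
time: 3.53
ee_pos: [0.5177, 0.3411, 0.0228]
eef_rot: [[0.995, 0.098, 0.004], [0.098, -0.995, 0.003], [0.005, -0.002, -1.0]]
wrist_force: [0.3, 0.6, 0.1]
width: 0.0554
```

```bash
python3 go.py .516 .340 .02 5.6
python3 - <<'E'
from h import *
from bench import robot, imaging
out=[]
for n in("top","side"):
    s=imaging.snapshot(n)
    u=proj(s,(.5157,.3399,.05)).astype(int)
    out.append(cv2.resize(s["pixels"][u[1]-45:u[1]+45,u[0]-60:u[0]+60,::-1],None,fx=3,fy=3,interpolation=cv2.INTER_CUBIC))
cv2.imwrite("pics/g2.png",np.hstack(out))
E
```

```text
3.53 [0.5177 0.3411 0.0228] w 0.0554 F [0.3 0.6 0.1] yaw 5.62 z [ 0.0043  0.0027 -1.    ] q [0.5  0.27 1.86 0.   1.01 1.97]
tool mm [-1.8  1.   2.8]
dr [-0.13 -0.26  0.02] tool mm in new axes [-1.8  1.   2.8]
```

View pics/g2.png

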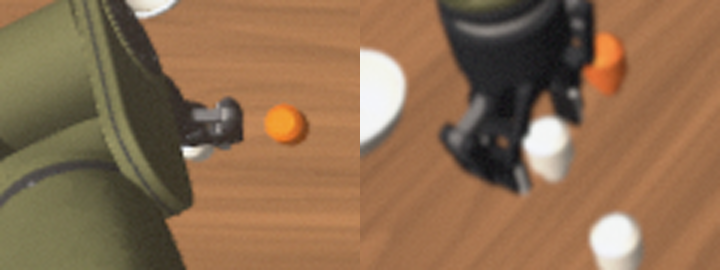

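>>> {"name": "send_rows", "arguments": {
  "translation": [
    [-1,0,2],
    [0,0,0],
    [0,0,0],
    [0,0,0],
    [0,0,0],
    [0,0,0],
    [0,0,0],
    [0,0,0]
  ],
  "dr": [
    [-0.1,-0.2,0],
    [0,0,0],
    [0,0,0],
    [0,0,0],
    [0,0,0],
    [0,0,0],
    [0,0,0],
    [0,0,0]
  ],
  "gripper": [0.65,0.65,0,0,0,0,0,0]
}}

```text
time: 4.3
ee_pos: [0.5165, 0.3408, 0.0204]
eef_rot: [[0.995, 0.098, 0.001], [0.098, -0.995, 0.0], [0.001, -0.0, -1.0]]
wrist_force: [-0.5, -1.2, 4.7]
width: 0.0308
```

```bash
python3 go.py .516 .340 .02 5.6
```

```text
4.3 [0.5165 0.3408 0.0204] w 0.0308 F [-0.5 -1.2  4.7] yaw 5.63 z [ 8.e-04  2.e-04 -1.e+00] q [ 0.5   0.27  1.86 -0.    1.01  1.97]
tool mm [-0.6  0.8  0.4]
dr [-0.01 -0.05  0.03] tool mm in new axes [-0.6  0.8  0.4]
```

>>> {"name": "send_rows", "arguments": {
  "translation": [
    [0,0,-10],
    [0,0,-30],
    [0,0,-30],
    [0,0,-20],
    [-0.5,35,-5],
    [-0.5,40,0],
    [-0.5,40,0],
    [-0.5,40,0]
  ],
  "dr": [
    [0,0,0],
    [0,0,0],
    [0,0,0],
    [0,0,0],
    [0,0,0],
    [0,0,0],
    [0,0,0],
    [0,0,0]
  ],
  "gripper": [0,0,0,0,0,0,0,0]
}}

```text
time: 4.97
ee_pos: [0.5288, 0.1851, 0.1151]
eef_rot: [[0.995, 0.099, 0.0], [0.099, -0.995, 0.0], [0.0, -0.0, -1.0]]
wrist_force: [0.9, -1.0, -0.8]
width: 0.0309
```

>>> {"name": "send_rows", "arguments": {
  "translation": [
    [-0.5,40,0],
    [-0.5,40,0],
    [-0.5,40,0],
    [-0.5,25,0],
    [0,5,0],
    [0,0,0],
    [0,0,0],
    [0,0,0]
  ],
  "dr": [
    [0,0,0],
    [0,0,0],
    [0,0,0],
    [0,0,0],
    [0,0,0],
    [0,0,0],
    [0,0,0],
    [0,0,0]
  ],
  "gripper": [0,0,0,0,0,0,0,0]
}}

```text
time: 5.63
ee_pos: [0.5418, 0.038, 0.1147]
eef_rot: [[0.995, 0.099, -0.0], [0.099, -0.995, 0.001], [-0.0, -0.001, -1.0]]
wrist_force: [0.3, 0.8, -1.4]
width: 0.0313
```

```bash
python3 go.py .5436 .0351 .075 5.6
python3 - <<'E'
from h import *
from bench import robot, imaging
out=[]
for n in("top","side"):
    s=imaging.snapshot(n)
    u=proj(s,(.5436,.0351,.08)).astype(int)
    out.append(cv2.resize(s["pixels"][u[1]-60:u[1]+60,u[0]-60:u[0]+60,::-1],None,fx=3,fy=3,interpolation=cv2.INTER_CUBIC))
    print(n,u-60)
cv2.imwrite("pics/g3.png",np.hstack(out))
E
```

```text
5.63 [0.5418 0.038  0.1147] w 0.0313 F [ 0.3  0.8 -1.4] yaw 5.7 z [-4.e-04  6.e-04 -1.e+00] q [-0.03 -0.01  1.99  0.    1.16  1.44]
tool mm [ 1.5  3.1 39.7]
dr [-0.03  0.02  0.1 ] tool mm in new axes [ 1.5  3.1 39.7]
top [194 121]
side [193 130]
```

View pics/g3.png

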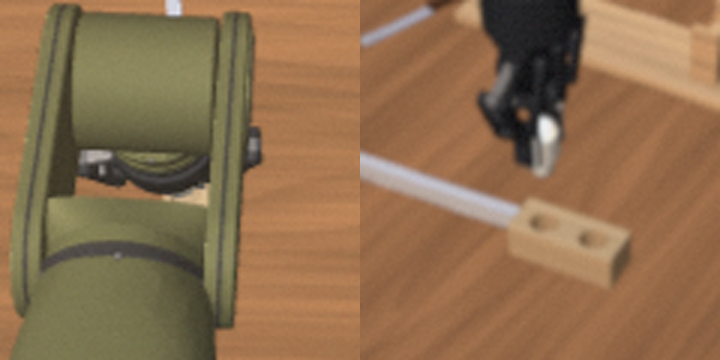

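Run:
```python
from h import *
from bench import robot, imaging
o=robot.get_obs();p=o["ee_pos"];print(p)
s=imaging.snapshot("side")
hsv=cv2.cvtColor(s["pixels"],cv2.COLOR_RGB2HSV)
m=((hsv[...,1]<70)&(hsv[...,2]>130));sub=m[155:200,235:275]
for r in range(sub.shape[0]):
    c=np.flatnonzero(sub[r]); 
    if len(c): print(r+155,c.min()+235,c.max()+235,len(c))
for dx in(0,-.003):
  for r,z in((8,0),(10,.004),(10,.02),(16,.02),(16,.045)):
    a=np.linspace(0,6.28,60);b=np.array([proj(s,(p[0]+dx+r/1e3*np.cos(t),p[1]+r/1e3*np.sin(t),p[2]-.0204+z)) for t in a]);print(dx,r,z,b.min(0).round(1),b.max(0).round(1))
```

```text
[0.54183303 0.03819353 0.11471619]
156 239 239 1
157 238 238 1
158 238 238 1
159 237 237 1
169 253 256 4
170 252 257 6
171 252 257 6
172 252 258 7
173 252 258 7
174 253 258 6
175 253 258 6
176 253 258 6
177 253 257 5
178 253 257 5
179 253 257 5
180 253 257 5
181 253 258 6
182 253 258 6
183 253 257 5
184 253 257 5
185 251 256 6
186 250 256 7
187 251 255 5
188 252 254 3
195 235 237 3
196 235 240 6
197 235 242 8
198 235 245 11
199 235 246 12
0 8 0 [249.7 185.6] [256.1 189.8]
0 10 0.004 [248.8 183.8] [256.8 189.1]
0 10 0.02 [248.4 178.9] [256.5 184.2]
0 16 0.02 [246.  177.4] [259.  185.8]
0 16 0.045 [245.3 169.6] [258.5 178. ]
-0.003 8 0 [250.7 186. ] [257.1 190.2]
-0.003 10 0.004 [249.8 184.2] [257.8 189.5]
-0.003 10 0.02 [249.4 179.4] [257.5 184.6]
-0.003 16 0.02 [247.  177.8] [260.  186.2]
-0.003 16 0.045 [246.3 170. ] [259.5 178.4]
```

>>> {"name": "send_rows", "arguments": {
  "translation": [
    [2,3,0],
    [0,0,20],
    [0,0,20],
    [0,0,12],
    [0,0,0],
    [0,0,0],
    [0,0,0],
    [0,0,0]
  ],
  "dr": [
    [0,0,0],
    [0,0,0],
    [0,0,0],
    [0,0,0],
    [0,0,0],
    [0,0,0],
    [0,0,0],
    [0,0,0]
  ],
  "gripper": [0,0,0,0,0,0,0,0]
}}

```text
time: 6.45
ee_pos: [0.5454, 0.034, 0.0642]
eef_rot: [[0.995, 0.098, 0.002], [0.098, -0.995, -0.0], [0.002, 0.0, -1.0]]
wrist_force: [0.3, 0.3, -1.2]
width: 0.0311
```

```bash
python3 go.py .5436 .0351 .039 5.6
python3 - <<'E'
from h import *
from bench import robot, imaging
s=imaging.snapshot("side")
cv2.imwrite("pics/g4.png",cv2.resize(s["pixels"][160:240,200:300,::-1],None,fx=6,fy=6,interpolation=cv2.INTER_CUBIC))
E
```

```text
6.45 [0.5454 0.034  0.0642] w 0.0311 F [ 0.3  0.3 -1.2] yaw 5.63 z [ 2.5e-03 -1.0e-04 -1.0e+00] q [-0.04  0.06  2.02  0.    1.06  1.44]
tool mm [-1.8 -1.2 25.2]
dr [ 0.02 -0.14  0.03] tool mm in new axes [-1.7 -1.2 25.2]
```

View pics/g4.png

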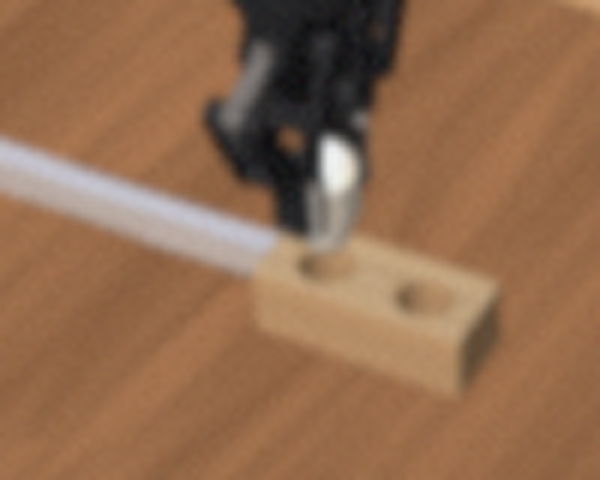

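>>> {"name": "send_rows", "arguments": {
  "translation": [
    [-2,-1.5,0],
    [0,0,5],
    [0,0,8],
    [0,0,7],
    [0,0,4],
    [0,0,0],
    [0,0,0],
    [0,0,0]
  ],
  "dr": [
    [0,0,0],
    [0,0,0],
    [0,0,0],
    [0,0,0],
    [0,0,0],
    [0,0,0],
    [0,0,0],
    [0,0,0]
  ],
  "gripper": [0,0,0,0,0,0,0,0]
}}

```text
time: 7.17
ee_pos: [0.5418, 0.0353, 0.0383]
eef_rot: [[0.995, 0.098, -0.001], [0.098, -0.995, -0.0], [-0.001, -0.0, -1.0]]
wrist_force: [0.5, 0.1, -1.7]
width: 0.0309
```

```bash
python3 go.py .5436 .0351 .037 5.6
```

```text
7.17 [0.5418 0.0353 0.0383] w 0.0309 F [ 0.5  0.1 -1.7] yaw 5.63 z [-0.001 -0.    -1.   ] q [-0.03  0.09  2.03 -0.    1.02  1.44]
tool mm [1.8 0.4 1.3]
dr [-0.01  0.06  0.03] tool mm in new axes [1.8 0.4 1.3]
```

>>> {"name": "send_rows", "arguments": {
  "translation": [
    [0,0,0],
    [0,0,0],
    [0,0,0],
    [0,0,0],
    [0,0,-20],
    [0,0,-40],
    [0,0,-40],
    [0,0,0]
  ],
  "dr": [
    [0,0,0],
    [0,0,0],
    [0,0,0],
    [0,0,0],
    [0,0,0],
    [0,0,0],
    [0,0,0],
    [0,0,0]
  ],
  "gripper": [0.65,0.65,0.65,0.65,0.65,0.65,0.65,0.65]
}}

```text
time: 7.83
ee_pos: [0.5474, 0.0352, 0.1483]
eef_rot: [[0.995, 0.098, 0.015], [0.098, -0.995, -0.001], [0.015, 0.002, -1.0]]
wrist_force: [1.7, -0.2, 1.3]
width: 0.0556
```

>>> {"name": "send_rows", "arguments": {
  "translation": [
    [-12,-40,0],
    [-12,-40,0],
    [-12,-40,0],
    [-12,-40,0],
    [-12,-40,0],
    [-12,-40,0],
    [0,0,0],
    [0,0,0]
  ],
  "dr": [
    [0,0,0],
    [0,0,0],
    [0,0,0],
    [0,0,0],
    [0,0,0],
    [0,0,0],
    [0,0,0],
    [0,0,0]
  ],
  "gripper": [0.65,0.65,0.65,0.65,0.65,0.65,0.65,0.65]
}}

```text
time: 8.5
ee_pos: [0.4462, 0.2684, 0.1388]
eef_rot: [[0.995, 0.102, 0.0], [0.102, -0.995, -0.0], [0.0, 0.0, -1.0]]
wrist_force: [0.0, 0.3, 0.7]
width: 0.0553
```

```bash
python3 go.py .425 .375 .02 5.6
python3 - <<'E'
from h import *
from bench import robot, imaging
out=[]
for n in("top","side"):
    s=imaging.snapshot(n)
    hsv=cv2.cvtColor(s["pixels"],cv2.COLOR_RGB2HSV)
    print(n,[b for b in blobs((hsv[...,1]<60)&(hsv[...,2]>140),30,400)])
    u=proj(s,(.52,.033,.04)).astype(int)
    out.append(cv2.resize(s["pixels"][u[1]-40:u[1]+40,u[0]-50:u[0]+50,::-1],None,fx=4,fy=4,interpolation=cv2.INTER_CUBIC))
cv2.imwrite("pics/g5.png",np.hstack(out))
E
```

```text
8.5 [0.4462 0.2684 0.1388] w 0.0553 F [0.  0.3 0.7] yaw 5.88 z [ 2.e-04 -2.e-04 -1.e+00] q [ 0.44 -0.09  2.02 -0.    1.2   1.91]
tool mm [ -10.1 -108.3  118.8]
dr [ 0.01 -0.01  0.28] tool mm in new axes [ -10.7 -108.2  118.8]
top [([332.05, 68.75], [316, 62, 33, 14, 177]), ([255.05, 184.71], [249, 178, 13, 14, 146]), ([118.29, 230.27], [113, 226, 12, 10, 84]), ([502.83, 369.99], [500, 361, 9, 23, 78])]
side [([414.7, 10.85], [405, 4, 27, 16, 228]), ([157.69, 79.31], [155, 74, 8, 12, 35]), ([90.58, 123.58], [84, 121, 14, 7, 31]), ([384.48, 133.64], [374, 123, 23, 22, 368]), ([483.63, 139.57], [474, 134, 22, 11, 119]), ([481.11, 146.64], [473, 143, 18, 7, 53]), ([180.89, 181.4], [170, 174, 24, 16, 216]), ([254.36, 199.51], [248, 192, 13, 16, 172]), ([206.95, 325.11], [199, 315, 17, 22, 279])]
```

View pics/g5.png

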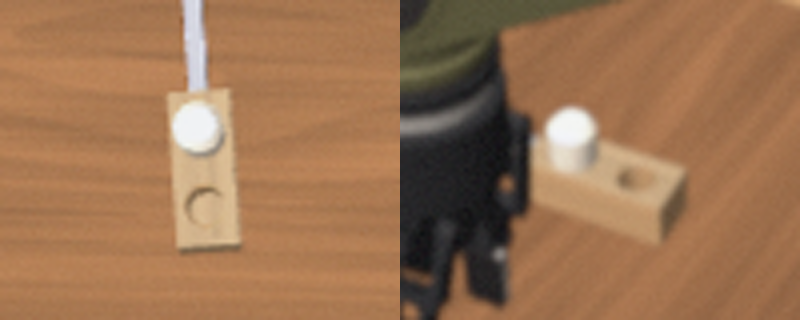

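>>> {"name": "send_rows", "arguments": {
  "translation": [
    [-3.5,-36,0],
    [-3.5,-36,10],
    [-3.5,-36,20],
    [0,0,15],
    [0,0,0],
    [0,0,0],
    [0,0,0],
    [0,0,0]
  ],
  "dr": [
    [0,0,0.3],
    [0,0,0],
    [0,0,0],
    [0,0,0],
    [0,0,0],
    [0,0,0],
    [0,0,0],
    [0,0,0]
  ],
  "gripper": [0.65,0.65,0.65,0.65,0.65,0.65,0.65,0.65]
}}

```text
time: 9.27
ee_pos: [0.428, 0.3723, 0.0952]
eef_rot: [[0.996, 0.091, 0.002], [0.091, -0.996, 0.001], [0.002, -0.001, -1.0]]
wrist_force: [-0.1, -1.0, 0.3]
width: 0.0556
```

```bash
python3 go.py .425 .375 .02 5.6
python3 - <<'E'
from h import *
d=pickle.load(open("s0.pkl","rb"));print(tri(d["top"],(255.05,184.71),d["side"],(254.36,199.51)))
E
```

```text
9.27 [0.428  0.3723 0.0952] w 0.0556 F [-0.1 -1.   0.3] yaw 5.2 z [ 0.0019  0.0011 -1.    ] q [ 0.62  0.07  1.95 -0.    1.12  2.1 ]
tool mm [-2.8 -2.8 75.2]
dr [-0.06 -0.11 -0.4 ] tool mm in new axes [-2.7 -2.9 75.2]
[0.54117091 0.03628038 0.05262381]
```

>>> {"name": "send_rows", "arguments": {
  "translation": [
    [-2,-2.5,0],
    [0,0,20],
    [0,0,25],
    [0,0,20],
    [0,0,9],
    [0,0,0],
    [0,0,0],
    [0,0,0]
  ],
  "dr": [
    [0,0,-0.3],
    [0,0,0],
    [0,0,0],
    [0,0,0],
    [0,0,0],
    [0,0,0],
    [0,0,0],
    [0,0,0]
  ],
  "gripper": [0.65,0.65,0.65,0.65,0.65,0.65,0.65,0.65]
}}

```text
time: 9.93
ee_pos: [0.4254, 0.3761, 0.0216]
eef_rot: [[0.995, 0.098, 0.002], [0.098, -0.995, 0.002], [0.002, -0.001, -1.0]]
wrist_force: [0.8, -0.5, 0.5]
width: 0.0553
```

```bash
python3 go.py .425 .375 .02 5.6
```

```text
9.93 [0.4254 0.3761 0.0216] w 0.0553 F [ 0.8 -0.5  0.5] yaw 5.62 z [ 0.0023  0.0017 -1.    ] q [0.63 0.17 1.98 0.   0.99 2.1 ]
tool mm [-0.5  1.1  1.6]
dr [-0.08 -0.14  0.02] tool mm in new axes [-0.5  1.1  1.6]
```

>>> {"name": "send_rows", "arguments": {
  "translation": [
    [0,0,1],
    [0,0,0],
    [0,0,0],
    [0,0,0],
    [0,0,0],
    [0,0,0],
    [0,0,0],
    [0,0,0]
  ],
  "dr": [
    [0,0,0],
    [0,0,0],
    [0,0,0],
    [0,0,0],
    [0,0,0],
    [0,0,0],
    [0,0,0],
    [0,0,0]
  ],
  "gripper": [0,0,0,0,0,0,0,0]
}}

```text
time: 10.6
ee_pos: [0.4253, 0.3761, 0.0203]
eef_rot: [[0.995, 0.098, 0.002], [0.098, -0.995, 0.001], [0.002, -0.001, -1.0]]
wrist_force: [0.1, -2.0, 4.9]
width: 0.0311
```

>>> {"name": "send_rows", "arguments": {
  "translation": [
    [0,0,-10],
    [0,0,-30],
    [0,0,-30],
    [0,0,-20],
    [3.9,38.9,-5],
    [3.9,38.9,0],
    [3.9,38.9,0],
    [3.9,38.9,0]
  ],
  "dr": [
    [0,0,0],
    [0,0,0],
    [0,0,0],
    [0,0,0],
    [0,0,0],
    [0,0,0],
    [0,0,0],
    [0,0,0]
  ],
  "gripper": [0,0,0,0,0,0,0,0]
}}

```text
time: 11.27
ee_pos: [0.4547, 0.2208, 0.1143]
eef_rot: [[0.995, 0.099, 0.0], [0.099, -0.995, 0.0], [0.0, -0.0, -1.0]]
wrist_force: [1.1, 0.4, -0.0]
width: 0.0314
```

>>> {"name": "send_rows", "arguments": {
  "translation": [
    [3.9,38.9,0],
    [3.9,38.9,0],
    [3.9,38.9,0],
    [3.9,38.9,0],
    [3.9,38.9,0],
    [0,0,0],
    [0,0,0],
    [0,0,0]
  ],
  "dr": [
    [0,0,0],
    [0,0,0],
    [0,0,0],
    [0,0,0],
    [0,0,0],
    [0,0,0],
    [0,0,0],
    [0,0,0]
  ],
  "gripper": [0,0,0,0,0,0,0,0]
}}

```text
time: 11.93
ee_pos: [0.4932, 0.0305, 0.1137]
eef_rot: [[0.995, 0.097, -0.001], [0.097, -0.995, 0.001], [-0.001, -0.001, -1.0]]
wrist_force: [-0.3, 0.2, -1.1]
width: 0.0312
```

```bash
python3 go.py .4942 .0308 .064 5.6;  python3 - <<'E'
from h import *
from bench import robot, imaging
o=robot.get_obs();p=o["ee_pos"]
s=imaging.snapshot("side");u=proj(s,(p[0],p[1],p[2])).astype(int);y0,x0=u[1]-15,u[0]-20
hsv=cv2.cvtColor(s["pixels"],cv2.COLOR_RGB2HSV)
m=((hsv[...,1]<70)&(hsv[...,2]>130));sub=m[y0:y0+50,x0:x0+40]
for r in range(0,50,2):
    c=np.flatnonzero(sub[r]); 
    if len(c): print(r+y0,c.min()+x0,c.max()+x0,len(c))
for r,z in((8,0),(10,.004),(10,.02),(16,.02),(16,.045)):
    a=np.linspace(0,6.28,60);b=np.array([proj(s,(p[0]+r/1e3*np.cos(t),p[1]+r/1e3*np.sin(t),p[2]-.0204+z)) for t in a]);print(r,z,b.min(0).round(1),b.max(0).round(1))
E
```

```text
11.93 [0.4932 0.0305 0.1137] w 0.0312 F [-0.3  0.2 -1.1] yaw 5.58 z [-6.e-04  6.e-04 -1.e+00] q [-0.05 -0.12  2.1   0.    1.16  1.43]
tool mm [ 1.1 -0.1 49.7]
dr [-0.04  0.03 -0.02] tool mm in new axes [ 1.  -0.2 49.7]
175 272 275 4
177 272 277 6
179 272 277 6
181 272 276 5
183 272 276 5
185 273 277 5
187 273 276 4
189 272 275 4
191 269 274 6
193 250 272 13
195 250 260 11
197 250 260 11
199 250 260 11
201 250 260 11
203 250 260 11
205 250 260 11
207 251 258 8
8 0 [267.7 190.8] [274.2 195.2]
10 0.004 [266.9 189.1] [275.  194.5]
10 0.02 [266.7 184.2] [274.9 189.6]
16 0.02 [264.2 182.6] [277.3 191.3]
16 0.045 [263.8 174.7] [277.2 183.4]
```

Knob matches the predicted axis. Descend in two stages to the drop height.

>>> {"name": "send_rows", "arguments": {
  "translation": [
    [1,0,0],
    [0,0,15],
    [0,0,20],
    [0,0,12],
    [0,0,3],
    [0,0,0],
    [0,0,0],
    [0,0,0]
  ],
  "dr": [
    [0,0,0],
    [0,0,0],
    [0,0,0],
    [0,0,0],
    [0,0,0],
    [0,0,0],
    [0,0,0],
    [0,0,0]
  ],
  "gripper": [0,0,0,0,0,0,0,0]
}}

```text
time: 12.65
ee_pos: [0.4954, 0.0308, 0.0649]
eef_rot: [[0.995, 0.099, 0.002], [0.099, -0.995, -0.0], [0.002, 0.0, -1.0]]
wrist_force: [-0.1, -0.5, 0.0]
width: 0.0313
```

```bash
python3 go.py .4942 .0308 .038 5.6
```

```text
12.65 [0.4954 0.0308 0.0649] w 0.0313 F [-0.1 -0.5  0. ] yaw 5.65 z [ 1.7e-03 -1.0e-04 -1.0e+00] q [-0.05 -0.05  2.13  0.    1.06  1.43]
tool mm [-1.2 -0.1 26.9]
dr [ 0.01 -0.1   0.05] tool mm in new axes [-1.2 -0.1 26.9]
```

>>> {"name": "send_rows", "arguments": {
  "translation": [
    [-0.5,0,5],
    [0,0,7],
    [0,0,7],
    [0,0,5],
    [0,0,2.5],
    [0,0,0],
    [0,0,0],
    [0,0,0]
  ],
  "dr": [
    [0,0,0],
    [0,0,0],
    [0,0,0],
    [0,0,0],
    [0,0,0],
    [0,0,0],
    [0,0,0],
    [0,0,0]
  ],
  "gripper": [0,0,0,0,0,0,0,0]
}}

```text
time: 13.32
ee_pos: [0.494, 0.0305, 0.0372]
eef_rot: [[0.995, 0.098, -0.0], [0.098, -0.995, 0.0], [-0.0, -0.0, -1.0]]
wrist_force: [0.4, 0.4, -1.8]
width: 0.0312
```

>>> {"name": "send_rows", "arguments": {
  "translation": [
    [0,0,0],
    [0,0,0],
    [0,0,0],
    [0,0,0],
    [0,0,-20],
    [0,0,-40],
    [0,0,-30],
    [0,0,0]
  ],
  "dr": [
    [0,0,0],
    [0,0,0],
    [0,0,0],
    [0,0,0],
    [0,0,0],
    [0,0,0],
    [0,0,0],
    [0,0,0]
  ],
  "gripper": [0.65,0.65,0.65,0.65,0.65,0.65,0.65,0.65]
}}

```text
time: 13.98
ee_pos: [0.4987, 0.0303, 0.1349]
eef_rot: [[0.995, 0.098, 0.013], [0.098, -0.995, -0.001], [0.013, 0.002, -1.0]]
wrist_force: [0.7, -0.1, 1.0]
width: 0.0559
```

>>> {"name": "send_rows", "arguments": {
  "translation": [
    [0,-40,0],
    [0,-40,0],
    [0,-40,0],
    [0,-40,0],
    [0,-40,0],
    [0,0,0],
    [0,0,0],
    [0,0,0]
  ],
  "dr": [
    [0,0,0],
    [0,0,0],
    [0,0,0],
    [0,0,0],
    [0,0,0],
    [0,0,0],
    [0,0,0],
    [0,0,0]
  ],
  "gripper": [0.65,0.65,0.65,0.65,0.65,0.65,0.65,0.65]
}}

```text
time: 14.65
ee_pos: [0.4741, 0.2294, 0.1269]
eef_rot: [[0.995, 0.099, -0.001], [0.099, -0.995, -0.001], [-0.001, 0.001, -1.0]]
wrist_force: [0.6, -0.1, -0.1]
width: 0.0555
```

```bash
python3 go.py .6086 .0423 .14 5.6
python3 - <<'E'
from h import *
from bench import robot, imaging
out=[];d={}
for n in("top","side"):
    s=imaging.snapshot(n);d[n]=s
    hsv=cv2.cvtColor(s["pixels"],cv2.COLOR_RGB2HSV)
    print(n,[b for b in blobs((hsv[...,1]<60)&(hsv[...,2]>140),80,700)])
    u=proj(s,(.58,.033,.04)).astype(int)
    out.append(cv2.resize(s["pixels"][u[1]-70:u[1]+70,u[0]-50:u[0]+50,::-1],None,fx=4,fy=4,interpolation=cv2.INTER_CUBIC));print(u-[50,70])
pickle.dump(d,open("s1.pkl","wb"))
cv2.imwrite("pics/g6.png",np.hstack(out))
E
```

```text
14.65 [0.4741 0.2294 0.1269] w 0.0555 F [ 0.6 -0.1 -0.1] yaw 5.67 z [-7.e-04 -7.e-04 -1.e+00] q [ 0.35 -0.06  2.02 -0.    1.18  1.82]
tool mm [115.3 199.5 -13.1]
dr [0.03 0.04 0.07] tool mm in new axes [115.6 199.4 -13.1]
top [([332.05, 68.75], [316, 62, 33, 14, 177]), ([251.97, 127.58], [243, 86, 15, 90, 509]), ([255.11, 184.61], [249, 178, 13, 14, 151]), ([256.49, 203.56], [250, 197, 14, 14, 148]), ([503.07, 369.63], [500, 360, 11, 24, 81])]
[206 100]
side [([389.83, 10.78], [381, 0, 20, 25, 336]), ([539.73, 70.39], [523, 62, 31, 23, 224]), ([153.76, 111.73], [145, 99, 19, 22, 118]), ([490.91, 121.58], [477, 109, 32, 25, 492]), ([385.71, 127.43], [374, 110, 28, 35, 622]), ([483.56, 139.56], [474, 134, 22, 10, 118]), ([183.49, 182.09], [170, 174, 30, 17, 261]), ([254.36, 199.51], [248, 192, 13, 16, 172]), ([271.07, 205.3], [265, 197, 13, 17, 177])]
[193 127]
```

View pics/g6.png

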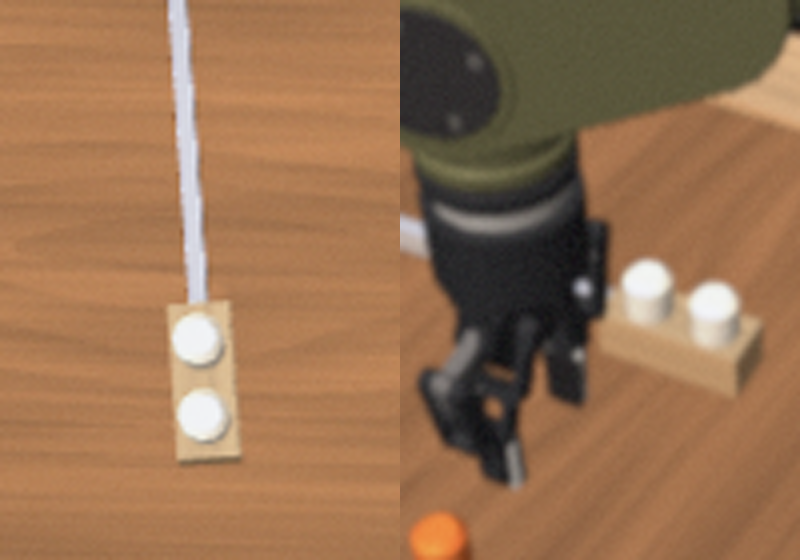

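>>> {"name": "send_rows", "arguments": {
  "translation": [
    [19,33,0],
    [19,33,0],
    [19,33,0],
    [19,33,0],
    [19,33,0],
    [20.5,34.4,0],
    [0,0,20],
    [0,0,0]
  ],
  "dr": [
    [0,0,0],
    [0,0,0],
    [0,0,0],
    [0,0,0],
    [0,0,0],
    [0,0,0],
    [0,0,0],
    [0,0,0]
  ],
  "gripper": [0.65,0.65,0.65,0.65,0.65,0.65,0.65,0.65]
}}

```text
time: 15.42
ee_pos: [0.6078, 0.0388, 0.1042]
eef_rot: [[0.996, 0.092, -0.005], [0.092, -0.996, 0.0], [-0.005, -0.001, -1.0]]
wrist_force: [-1.6, -0.2, -1.8]
width: 0.0552
```

```bash
python3 go.py .6086 .0423 .008 5.6
python3 - <<'E'
from h import *
d=pickle.load(open("s1.pkl","rb"));T,S=d["top"],d["side"]
print(tri(T,(255.11,184.61),S,(254.36,199.51)),tri(T,(256.49,203.56),S,(271.07,205.3)))
hsv=cv2.cvtColor(T["pixels"],cv2.COLOR_RGB2HSV);m=(hsv[...,1]<60)&(hsv[...,2]>140)
P=[]
for r in range(102,174):
    c=np.flatnonzero(m[r,235:275])+235
    P.append(plane(T,c.mean(),r,.034)[:2])
P=np.array(P);k=np.polyfit(P[:,0],P[:,1],1);print("bar yaw",np.degrees(np.arctan(k[0])),"y at .6086",np.polyval(k,.6086))
E
```

```text
15.42 [0.6078 0.0388 0.1042] w 0.0552 F [-1.6 -0.2 -1.8] yaw 5.29 z [-5.e-03  1.e-04 -1.e+00] q [-0.02  0.15  1.85 -0.    1.15  1.45]
tool mm [ 1.6 -3.4 96.2]
dr [-0.03  0.28 -0.31] tool mm in new axes [ 1.1 -3.4 96.2]
[0.54139536 0.03611301 0.05240304] [0.49356288 0.03136655 0.05171264]
bar yaw 5.510216629141062 y at .6086 0.04119182148840815
```

>>> {"name": "send_rows", "arguments": {
  "translation": [
    [0,-2,0],
    [0,0,20],
    [0,0,25],
    [0,0,25],
    [0,0,18],
    [0,0,7],
    [0,0,0],
    [0,0,0]
  ],
  "dr": [
    [0,0,0],
    [0,0,0],
    [0,0,0],
    [0,0,0],
    [0,0,0],
    [0,0,0],
    [0,0,0],
    [0,0,0]
  ],
  "gripper": [0.65,0.65,0.65,0.65,0.65,0.65,0.65,0.65]
}}

```text
time: 16.08
ee_pos: [0.6089, 0.0449, 0.0132]
eef_rot: [[0.995, 0.099, 0.001], [0.099, -0.995, 0.0], [0.001, 0.0, -1.0]]
wrist_force: [0.2, 0.9, -0.0]
width: 0.0556
```

```bash
python3 go.py .608 .042 .008 5.6
```

```text
16.08 [0.6089 0.0449 0.0132] w 0.0556 F [ 0.2  0.9 -0. ] yaw 5.67 z [ 7.e-04  1.e-04 -1.e+00] q [-0.01  0.26  1.89  0.    0.99  1.46]
tool mm [-1.2  2.8  5.2]
dr [ 0.   -0.04  0.07] tool mm in new axes [-1.2  2.8  5.2]
```

>>> {"name": "send_rows", "arguments": {
  "translation": [
    [-1,2.8,4.5],
    [0,0,0],
    [0,0,0],
    [0,0,0],
    [0,0,0],
    [0,0,0],
    [0,0,0],
    [0,0,0]
  ],
  "dr": [
    [0,0,0],
    [0,0,0],
    [0,0,0],
    [0,0,0],
    [0,0,0],
    [0,0,0],
    [0,0,0],
    [0,0,0]
  ],
  "gripper": [0.65,0.65,0,0,0,0,0,0],
  "grip_force": 80
}}

```text
time: 16.75
ee_pos: [0.6085, 0.0413, 0.0086]
eef_rot: [[0.995, 0.098, 0.001], [0.098, -0.995, -0.0], [0.001, 0.0, -1.0]]
wrist_force: [-1.7, -1.7, 4.5]
width: 0.0106
```

>>> {"name": "send_rows", "arguments": {
  "translation": [
    [0,0,0],
    [0,0,0],
    [0,0,0],
    [0,0,0],
    [0,0,-3],
    [0,0,-6],
    [0,0,-6],
    [0,0,0]
  ],
  "dr": [
    [0,0,0],
    [0,0,0],
    [0,0,0],
    [0,0,0],
    [0,0,0],
    [0,0,0],
    [0,0,0],
    [0,0,0]
  ],
  "gripper": [0,0,0,0,0,0,0,0]
}}

```text
time: 17.42
ee_pos: [0.6081, 0.0417, 0.0232]
eef_rot: [[0.995, 0.098, 0.001], [0.098, -0.995, 0.0], [0.001, -0.0, -1.0]]
wrist_force: [0.5, -0.5, -5.6]
width: 0.0105
```

```bash
python3 go.py .608 .042 .008 5.6; python3 -c "
from bench import robot;print(robot.get_obs()['moment'])"
```

```text
17.42 [0.6081 0.0417 0.0232] w 0.0105 F [ 0.5 -0.5 -5.6] yaw 5.63 z [ 6.e-04  2.e-04 -1.e+00] q [-0.02  0.25  1.89  0.    1.01  1.45]
tool mm [-0.1 -0.3 15.2]
dr [-0.01 -0.03  0.03] tool mm in new axes [-0.1 -0.3 15.2]
[-0.00372429 -0.02217001  0.03182597]
```

>>> {"name": "send_rows", "arguments": {
  "translation": [
    [0,0,-8],
    [0,0,-16],
    [0,0,-20],
    [0,0,-20],
    [0,0,-20],
    [0,0,-16],
    [0,0,-8],
    [0,0,0]
  ],
  "dr": [
    [0,0,0],
    [0,0,0],
    [0,0,0],
    [0,0,0],
    [0,0,0],
    [0,0,0],
    [0,0,1.8],
    [0,0,1.87]
  ],
  "gripper": [0,0,0,0,0,0,0,0]
}}

```text
time: 18.08
ee_pos: [0.6097, 0.0416, 0.1344]
eef_rot: [[0.999, 0.033, 0.005], [0.033, -0.999, -0.0], [0.005, 0.0, -1.0]]
wrist_force: [0.3, -0.3, -5.6]
width: 0.0104
```

>>> {"name": "send_rows", "arguments": {
  "translation": [
    [0.5,10,0],
    [0.5,18,0],
    [0.5,24,0],
    [1,28,0],
    [1,28,0],
    [1,28,0],
    [1,28,0],
    [0.5,24,0]
  ],
  "dr": [
    [0,0,0],
    [0,0,0],
    [0,0,0],
    [0,0,0],
    [0,0,0],
    [0,0,0],
    [0,0,0],
    [0,0,0]
  ],
  "gripper": [0,0,0,0,0,0,0,0]
}}

```text
time: 18.75
ee_pos: [0.6196, -0.1486, 0.13]
eef_rot: [[0.999, 0.034, -0.002], [0.034, -0.999, -0.0], [-0.002, 0.0, -1.0]]
wrist_force: [0.2, 0.0, -5.5]
width: 0.0106
```

>>> {"name": "send_rows", "arguments": {
  "translation": [
    [0.5,24,0],
    [0.5,24,0],
    [0.5,24,0],
    [0.5,22,0],
    [0,13,0],
    [0,6,0],
    [0,0,0],
    [0,0,0]
  ],
  "dr": [
    [0,0,0],
    [0,0,0],
    [0,0,0],
    [0,0,0],
    [0,0,0],
    [0,0,0],
    [0,0,0],
    [0,0,0]
  ],
  "gripper": [0,0,0,0,0,0,0,0]
}}

```text
time: 19.42
ee_pos: [0.6259, -0.2584, 0.1303]
eef_rot: [[0.999, 0.034, -0.001], [0.034, -0.999, 0.001], [-0.001, -0.001, -1.0]]
wrist_force: [-0.4, -0.1, -5.2]
width: 0.0103
```

>>> {"name": "send_rows", "arguments": {
  "translation": [
    [0,0,0],
    [0,0,0],
    [0,0,0],
    [0,0,0],
    [0,0,0],
    [0,0,0],
    [0,0,0],
    [0,0,0]
  ],
  "dr": [
    [0,0,0],
    [0,0,0],
    [0,0,0],
    [0,0,0],
    [0,0,0],
    [0,0,0],
    [0,0,0],
    [0,0,0]
  ],
  "gripper": [0,0,0,0,0,0,0,0]
}}

```text
time: 20.08
ee_pos: [0.6263, -0.259, 0.1308]
eef_rot: [[0.999, 0.034, 0.0], [0.034, -0.999, 0.0], [0.0, -0.0, -1.0]]
wrist_force: [-0.0, 0.3, -5.4]
width: 0.0108
```

```bash
python3 go.py .6264 -.2595 .133 1.93
python3 - <<'E'
from h import *
from bench import robot, imaging
d={};out=[]
print(robot.get_obs()["moment"])
for n in("top","side"):
    s=imaging.snapshot(n);d[n]=s
    hsv=cv2.cvtColor(s["pixels"],cv2.COLOR_RGB2HSV)
    print(n,[b for b in blobs((hsv[...,1]<60)&(hsv[...,2]>140),60,700)])
    u=proj(s,(.62,-.26,.1)).astype(int);u=np.clip(u,[65,75],[495,345])
    out.append(cv2.resize(s["pixels"][u[1]-75:u[1]+75,u[0]-65:u[0]+65,::-1],None,fx=3,fy=3,interpolation=cv2.INTER_CUBIC));print(u-[65,75])
pickle.dump(d,open("s2.pkl","wb"));cv2.imwrite("pics/g7.png",np.hstack(out))
E
```

```text
20.08 [ 0.6263 -0.259   0.1308] w 0.0108 F [-0.   0.3 -5.4] yaw 1.96 z [ 0.  0. -1.] q [-0.47  0.26  1.67  0.    1.21  1.07]
tool mm [ 0.1  0.5 -2.2]
dr [-0.   -0.    0.03] tool mm in new axes [ 0.1  0.5 -2.2]
[-0.05280481  0.01844557  0.03555001]
top [([378.3, 78.84], [368, 60, 18, 48, 359]), ([332.05, 68.75], [316, 62, 33, 14, 177]), ([134.9, 274.0], [121, 260, 29, 29, 672]), ([503.12, 369.49], [500, 360, 11, 24, 84])]
[312  76]
side [([404.46, 30.99], [397, 9, 12, 43, 182]), ([267.33, 42.63], [263, 33, 10, 19, 149]), ([305.87, 104.85], [301, 98, 11, 15, 141]), ([321.07, 109.22], [316, 102, 11, 15, 148]), ([291.98, 107.55], [288, 104, 10, 9, 65]), ([204.08, 138.57], [193, 132, 24, 13, 93])]
[222  46]
```

View pics/g7.png

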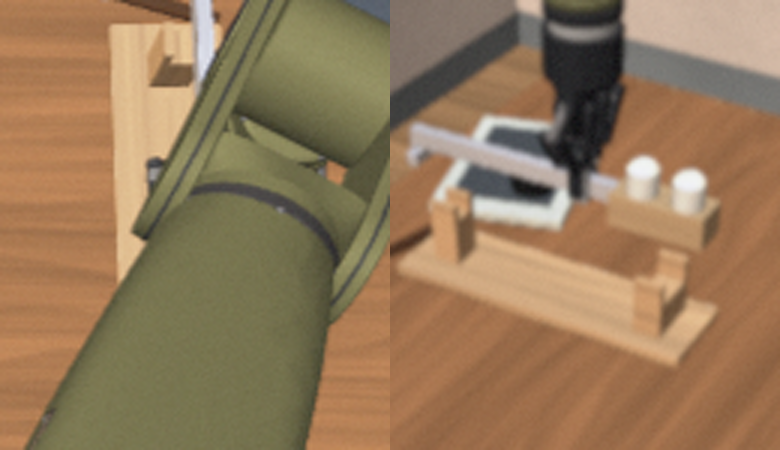

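Run:
```python
from h import *
d=pickle.load(open("s2.pkl","rb"));T,S=d["top"],d["side"]
y=np.radians(1.93);ax=np.array([np.cos(y),np.sin(y),0]);o=np.array([.5355,-.2626,.1225])
# offset of blob centroid along z ~ seen .0525 at table
for x,obs in((.024,(305.87,104.85)),(-.024,(321.07,109.22))):print("knob pred",proj(S,o+x*ax+[0,0,.0522]).round(1),"obs",obs,"on-plane",plane(S,*obs,o[2]+.0522).round(4),(o+x*ax).round(4))
e=o+.29*ax+[0,0,.034];print("bar end pred top",proj(T,e).round(1),"side",proj(S,e).round(1))
hsv=cv2.cvtColor(T["pixels"],cv2.COLOR_RGB2HSV);m=(hsv[...,1]<60)&(hsv[...,2]>140)
for r in(60,62,68,70,75,85,95,103):
    c=np.flatnonzero(m[r,360:395])+360;print(r,c.min() if len(c) else 0,c.max() if len(c) else 0,end="; ")
for r in(.12,.28): print("bar at",r,proj(T,o+r*ax+[0,0,.034]).round(1))
```

```text
knob pred [306.3 104.4] obs (305.87, 104.85) on-plane [ 0.5594 -0.259   0.1747] [ 0.5595 -0.2618  0.1225]
knob pred [321.6 108.7] obs (321.07, 109.22) on-plane [ 0.5117 -0.2603  0.1747] [ 0.5115 -0.2634  0.1225]
bar end pred top [379.6  59.2] side [229.6  88.1]
60 377 381; 62 376 381; 68 369 385; 70 368 394; 75 376 393; 85 376 382; 95 377 382; 103 377 378; bar at 0.12 [382.9 129.5]
bar at 0.28 [379.8  63.2]
```

```bash
python3 go.py; python3 -c "
from bench import robot;print(robot.job_done())"
```

```text
20.18 [ 0.6263 -0.259   0.1308] w 0.0106 F [ 0.5  0.4 -6.3] yaw 1.96 z [-0.  0. -1.] q [-0.47  0.26  1.67  0.    1.21  1.07]
the job is handed in; nothing more can be done
None
```

I dropped both white knobs into the sockets, gripped the loaded carrier's bar at its estimated balance point (x ≈ 91 mm) with 80 N, and carried it over the stand. I handed the job in at 20.2 s of the 72 s allowed, still holding it there; no verdict was reported.

My last checks, all from the images and the arm's own state:
- **Knobs:** both sit seated, within about 3 mm of where seated knobs should appear.
- **Level and alignment:** the bar end is within 1 px of its predicted spot in both views, so the carrier is level. The tool yaw is 1.96° against 1.93° for the stand.
- **Height:** the underside is about 122 mm in the stand's frame (about 47 mm above the wide fork's tops), touching nothing.
- **Force:** the wrist shows 5–6 N, slightly under the roughly 6.5 N I would expect from the given masses. The moment is close to zero.

No check failed. I kept the arm clear of the bystanders and look-alikes, but I did not measure their positions again at the end. The fork and carrier positions come from pixel measurements good to a few millimetres, well inside the 20 mm allowance.

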